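# Latch the die holder open and poise the crimp die over its seat

### The arm

A 6-joint arm with a two-finger parallel gripper is mounted at the origin on a cart in front of the work surface, level with it; the furniture and walls round the work are solid. World frame = base frame: x ahead of the robot, y to its left, z up, the work surface at z = 0. Lengths are in m, angles in rad, forces in N, time in s.
With the tool pointing down it reaches from about 0.25 to 0.85 m from the base axis. Payload 12.5 kg.
Tool frame: the origin (TCP) lies at the very end of the fingers, on their centre line; the grasp point (between the pads) lies bot.grasp_offset behind it (bot.grasp_offset is the distance from the TCP to the grasp point, in m); z points along the fingers, y is the line along which they close (so a half turn about z gives the same grasp; the last joint's range is limited). The gripper opens to 93 mm and grips with 3 to 60 N. Pads are 15 mm wide; open, the fingers measure 128 mm over their backs; the gripper's body (75 mm by 188 mm) begins 65 mm behind the grasp point.
Start: joints at [-1.283, 0.351, 1.652, -0, 1.139, -0.085], TCP at [0.2, -0.512, 0.219] pointing down, gripper open.
Joint ranges: [-2.75, 2.75], [-0.79, 2.1], [0.01, 2.65], [-1.57, 4.71], [0.07, 3.14], [-2.87, 2.87]. Speed limits (rad/s): [2.22, 2.22, 2.79, 3.14, 3.14, 3.14].

### API

Orientations are given as [roll, pitch, yaw] about the fixed x, y, z axes, in that order (R = Rz(yaw) Ry(pitch) Rx(roll)).
In Python, from bench import bot gives the robot as it stands.
- The arm moves only by the shell command python3 -m creep 'ROWS' [FORCE]. ROWS is JSON, a list of rows, each a list of 7 numbers: the shift along the world's x, y, z in m, then the turn, a rotation vector about the world's x, y, z in rad, then the opening, from -1 (shut) to 1 (fully open). A call has 1 to 20 rows; each row is the pose to reach, as a shift and turn from the pose commanded when the call began; what a row does not reach only later rows make up. A row lasts 1/8 s, in which the tool goes at most 62.5 mm and 10.7 degrees, less where a joint would pass 70% of its speed; a pose out of reach is approached as far as the arm can. A call with a gripper value outside its range is refused whole. The fingers move at their own pace and stop on an object; FORCE is the grip in N (left out, the last holds). Time passes only in rows, so rows that repeat a pose let the fingers close. It gives the time, the measured TCP pose, the force, the opening and the grip force at its end, in the units of the state.
- bot.sense(): the state, without advancing time (a new reading comes with each control period).
- bot.grab_frame(name): name is "scene" or "top"; returns the picture (384x512x3 uint8, red, green, blue); there is no depth.
- bot.get_calibration(name): a dict with "intrinsics" (3x3 intrinsics, pixels), "R" (3x3) and "t" (3): a world point X has camera coordinates R X + t. Camera axes: x right, y down, z forward; pixel columns grow to the right and rows downward; lengths in m; the calibration is good to about 2 mm. A picture is of the moment at which its call begins. get_calibration takes no time and is no camera call.
- bot.hand_in(): hands the job in; it is judged then, once.
Trained networks look in the newest picture that a camera, given by its name, has taken for a name from the list of things; names that differ only in an ending like _2 or _b are one class to them, and where a whole thing is asked for, a point or a joint stands for the part that bears it (a point fixed in the world has none). Each returns a list of dicts, best first, with "p" (0 to 1); they miss things now and then, are a little off and sometimes report something else, mostly with a low value. They report only what shows in the picture. A call takes as long as a camera call.
- bot.find_in(camera, query): "position" ([x, y, z] in m, in world coordinates, good to about 4 mm: the middle of the surface that is visible of it).
- bot.silhouettes(camera, query): "pixels" (384x512 bool, what is visible of it).
- bot.spot_point(camera, query): "position" ([x, y, z] in m, in world coordinates, good to about 4 mm: a listed point, or the origin of a listed thing).
The state is a dict: "time": time; "joint_positions": joint angles; "qd": joint speeds; "tau": joint torques, N m; "tcp_pos": TCP position; "ee_rot": TCP orientation; "wrist_force": force on the tool from outside, world axes, zero at the start; "ft_torque": the same for the moment, N m; "finger_gap": opening from 0.0 (shut) to 1.0 (fully open); "finger_force": force on a finger pad.
Only numpy, scipy, OpenCV 4.12 (cv2) and the standard library are available. Lean on these libraries where they do the work, as an engineer would, in place of code of your own. Each camera call takes 0.05 s, during which the arm holds its last target. There are 200 camera calls.

### The job

Press the red lever of the die holder down until it snaps in and stays down by itself, so that the hook jaw is kept back; only then pick up the grey crimp die, lift it well clear over the yellow bin and the wire spool, and stop with it hovering about 10 mm above the holder's seat, level, squarely lined up and touching nothing but your fingers. The program finishes while holding it still there, so that I can sight it against the guides before we lower it; do not set it down, and leave everything else where it stands.

Things in the scene. Friction and masses are not known exactly. Their poses are not given: they have to be found in the camera images.
- die: grey crimp die 35 mm high: block 32 (x) x 44 (y) mm on a dark foot plate 44 (x) x 62 (y) x 8 mm thick. Loose on the bench, 0.3 to 0.55 kg. Origin: centre of the underside, z up. Grip the block across its 32 mm (fingers along the die's x), above the foot. It fits the seat either way round.
- holder: fixed dark steel die holder, base 130 x 96 x 14 mm, turned with its yaw. Origin: under the seat centre; -x is its front. The die goes with its long y axis along the holder's x. Side guides (y 23 to 32) and front stop (x -32 to -41) rise 6 mm over the seat. Behind: hook jaw, bearings 58 mm high. Lever on its left (y 40 to 60), spring strut on its right (y -54 to -36, up to 55 mm high at the shaft).
- seat (a point): centre of the bright seat face on the holder, 14 mm above the bench, the place where the centre of the die's underside belongs; axes as the holder. The hook jaw covers its rear (nose at x 27, 9 to 18 mm above the seat) until the lever is latched, then its nose stands at x 37.
- holder_lever (a joint): red-gripped lever: 0 up (sprung, 30 degrees raised), 0.5 rad fully down, nearly level. An over-centre spring resists with about 8 N at the grip; past 0.33 rad it pulls the lever on to its stop and keeps it there (about 5 N).
- lever_pad (a point): middle of the top of the lever's red grip (44 mm long along the lever, 20 mm wide); moves with it, from about 103 mm to 57 mm above the bench. Hinge line: along the holder's y, at holder x 62, height 46 mm. The point lies 98 mm out along the lever and 9 mm above its centre line (raised 0.52 rad at joint 0), at holder y 50.
- crimp_press: fixed pneumatic crimp press right of the holder: a solid frame on posts, 145 (x) x 195 (y) mm, 390 mm high, centred 146 mm in front (-x) of its origin. Go round it with the arm drawn in. Along the back, behind holder and bin: a 340 mm high machine, its rollers as far forward as 105 mm in front of the press's origin; behind the die a black chute 150 mm high.
- wire_straightener: fixed roller straightener on the right of the press, overhanging the bench: 190 mm along its y, 112 mm high above its origin, which is 60 mm above the bench.
- yellow_bin: yellow open parts bin 58 x 78 x 38 mm, standing between die and holder. Bystander: leave it where it stands. Origin: centre of its underside.
- wire_spool: small spool of copper wire standing on end, 50 mm across, 52 mm high, between die and holder (it and the bin trade places). Bystander: leave it where it stands. Origin: centre of its underside.
- marker: black-and-white marker pen lying on the bench, 119 x 16 mm. Bystander: leave it where it stands. Origin: centre of its underside.
- counter: white hand tally counter, 52 x 64 x 23 mm. Bystander: leave it where it stands. Origin: centre of its underside.
- oil: white oil bottle with a red spout, 38 mm across, 120 mm high, right of the press. Bystander: leave it where it stands. Origin: centre of its underside.
- tape: roll of beige tape lying flat, 68 mm across, 24 mm high, right of the press. Bystander: leave it where it stands. Origin: centre of its underside.
- reel: small black reel lying flat, 62 mm across, 24 mm high, right of the press. Bystander: leave it where it stands. Origin: centre of its underside.
- measure: yellow tape measure, 34 x 70 x 56 mm, right of the press. Bystander: leave it where it stands. Origin: centre of its underside.

How it is judged:
On the way, in this order (a step that is already met when the one before it is completed fails the run):
1. the lever is latched fully down with the fingers off it, the die still on the bench (value of joint holder_lever above 0.46 rad and contact force between the fingers and holder below 0.1 N and height (world z) of die below 0.02 m), for 0.3 s.
2. the die is lifted clear, over 60 mm above the bench (height (world z) of die above 0.06 m), for 0.1 s.
At the end, for the whole second after the job is handed in: The fingers hold the die still over the seat: its underside 4 to 18 mm above the seat, its centre within 5 mm of the seat's centre, turned within 5 degrees of it (either way round), level within 5 degrees, no contact of die or fingers with the holder, and the lever still latched down (value of joint holder_lever above 0.46 rad and horizontal distance between die and seat below 0.005 m and z of die in the frame of seat between 0.004 and 0.018 m and angle between the y axis of die and the x axis of holder, either way round below 0.09 rad and angle between die's own z axis and vertical below 0.09 rad and contact force between each of die, the fingers and holder below 0.02 N and contact force between the fingers and die above 2 N and linear speed of die below 0.01 m/s); the arm keeps its last pose, push and grip.
It fails at once if a bystander (bin, spool, marker, counter, oil bottle, tape roll, reel, tape measure) is moved by more than 20 mm (distance of any of yellow_bin, wire_spool, marker, counter, oil, tape, reel, measure from where it was at the start of the episode above 0.02 m).
It also fails if it takes over 64 s, if anything falls off the work surface, if the arm or the gripper's body presses on something with over 40 N, if the wrist force passes 120 N, or if a joint passes its speed limit or range.

## Working session

There is one attempt and no reset: what is moved stays moved. The work goes in short steps, Python scripts to look and compute and a shell command to move; the robot and the scene stay as the last step left them, time stands still between calls to the robot, and variables do not carry over. Pictures are saved under pics/ and viewed, at most 10 in all, crops included, and the job is handed in when it is done.

```bash
mkdir -p pics
cat > h.py <<'E'
import numpy as np, cv2
from bench import bot
def snap(c,name):
    im=bot.grab_frame(c); cv2.imwrite('pics/'+name,im[:,:,::-1]); return im
def cal(c):
    k=bot.get_calibration(c); return np.array(k["intrinsics"]),np.array(k["R"]),np.array(k["t"])
def proj(c,X):
    K,R,t=cal(c); x=(np.atleast_2d(X)@R.T+t)@K.T; return x[:,:2]/x[:,2:]
def onz(c,uv,z):
    K,R,t=cal(c); uv=np.atleast_2d(uv); d=np.c_[uv,np.ones(len(uv))]@np.linalg.inv(K).T@R; o=-R.T@t
    return o+d*((z-o[2])/d[:,2])[:,None]
E
python3 - <<'E'
from h import *
np.set_printoptions(precision=4,suppress=True)
a=snap('scene','s1.png');b=snap('top','t1.png')
for c in('scene','top'):
    K,R,t=cal(c);print(c,-R.T@t,R[2],K[0,0])
    for q in('die','holder','seat','lever_pad','yellow_bin','wire_spool','crimp_press','marker','counter'):
        print(q,[(np.round(d['position'],4),round(d['p'],2)) for d in bot.spot_point(c,q)[:2]])
print(bot.grasp_offset,bot.sense())
cv2.imwrite('pics/both.png',cv2.resize(np.vstack([a,b])[:,:,::-1],(450,600)) )
E
```

```text
scene [-0.3315 -0.4438  0.6789] [ 0.7596  0.4027 -0.5108] 437.37584708254127
die []
holder [(array([ 0.5047,  0.1194, -0.0011]), 0.78), (array([0.5037, 0.1201, 0.009 ]), 0.55)]
seat [(array([0.5896, 0.2587, 0.0011]), 0.18)]
lever_pad [(array([0.5033, 0.1694, 0.1038]), 0.61)]
yellow_bin []
wire_spool [(array([ 0.5901,  0.2598, -0.001 ]), 0.47)]
crimp_press []
marker [(array([ 0.3894, -0.1425, -0.0015]), 0.78)]
counter [(array([ 0.4056, -0.0001, -0.0034]), 0.73), (array([ 0.5083,  0.1157, -0.0022]), 0.61)]
top [0.2975 0.0224 1.4292] [ 0.1677  0.0141 -0.9857] 478.6430343653125
die [(array([0.5398, 0.3799, 0.0009]), 0.88)]
holder [(array([0.5058, 0.1235, 0.0002]), 0.76)]
seat [(array([0.5073, 0.1248, 0.0138]), 0.83)]
lever_pad [(array([0.4976, 0.1733, 0.0988]), 0.64)]
yellow_bin [(array([0.5073, 0.2547, 0.004 ]), 0.78)]
wire_spool []
crimp_press []
marker [(array([ 0.3921, -0.1382,  0.0023]), 0.56)]
counter [(array([ 0.4074, -0.0005, -0.0025]), 0.58)]
0.0188 {'time': 1.0, 'joint_positions': array([-1.2826,  0.3507,  1.6518,  0.    ,  1.1391, -0.0846]), 'qd': array([ 0.0005, -0.0008, -0.0007,  0.0013,  0.0007, -0.0006]), 'tau': array([ -0.0009, -49.7251, -28.5478,   0.07  ,   0.0221,   0.    ]), 'tcp_pos': array([ 0.2003, -0.5122,  0.2186]), 'ee_rot': array([-3.1415, -0.    ,  0.3728]), 'wrist_force': array([ 0.0065,  0.3858, -1.1487]), 'ft_torque': array([ 0.0367,  0.1167, -0.0517]), 'finger_force': 0.0, 'finger_gap': 1.003250784785064}
```

Run:
```python
from h import *
print(proj('top',[[.507,.124,.014],[.54,.38,0],[.3,-.5,0]]))
p=proj('top',[[.52,.22,.02]])[0].astype(int);print(p)
im=cv2.imread('pics/t1.png');x0=max(p[0]-100,0);y0=max(p[1]-70,0)
print(x0,y0);cv2.imwrite('pics/t1c.png',cv2.resize(im[y0:y0+140,x0:x0+200],None,fx=4,fy=4,interpolation=cv2.INTER_CUBIC))
```

```text
[[231.57402511 207.42275569]
 [148.08477864 195.6155626 ]
 [442.43011387 282.44863386]]
[199 202]
99 132
```

View pics/both.png

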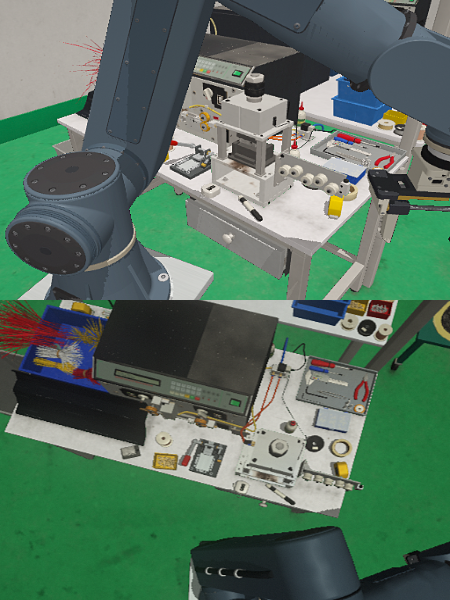

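View pics/t1c.png

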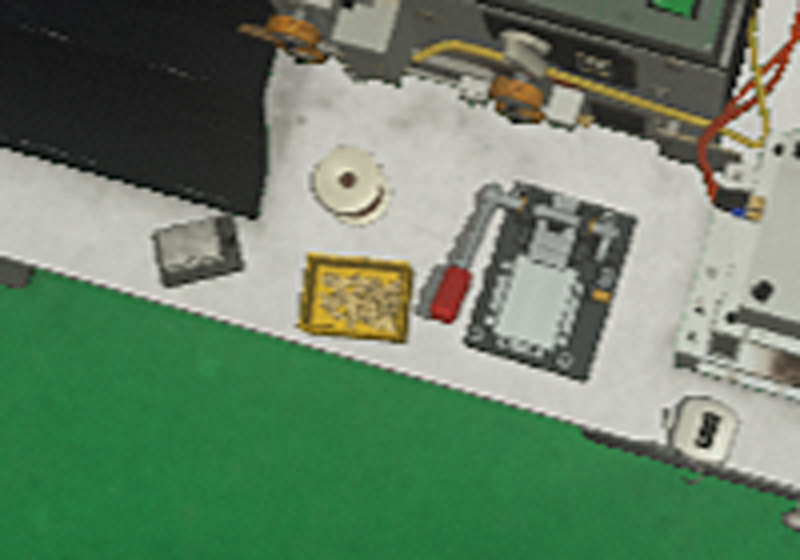

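The crop (origin 99,132, ×4) shows the holder base corners at (518,183), (637,213), (588,381), (466,346), with the red grip at (450,293). The die is at (198,250), the bin at (355,298) and the spool at (350,183). Next I fit poses from these.

```bash
cat >> h.py <<'E'
from scipy.optimize import minimize
def box(cx,cy,sx,sy,z0,z1):
    return np.array([[cx+a*sx/2,cy+b*sy/2,z] for a in(-1,1) for b in(-1,1) for z in(z0,z1)])
def fit(c,mask,parts,x0,S=6):
    K,R,t=cal(c); v,u=np.nonzero(mask); o=np.array([u.min()-20,v.min()-20]); w,h=(np.ptp(u)+40)*S,(np.ptp(v)+40)*S
    M=cv2.resize(mask[o[1]:o[1]+h//S,o[0]:o[0]+w//S].astype(np.float32),(w,h),interpolation=cv2.INTER_LINEAR)
    def f(p):
        Rz=cv2.Rodrigues(np.array([0,0,p[2]]))[0]; I=np.zeros(M.shape,np.uint8)
        for b in parts:
            X=b@Rz.T+[p[0],p[1],0]; q=(proj(c,X)-o+.5)*S-.5
            cv2.fillConvexPoly(I,cv2.convexHull(np.round(q*16).astype(np.int32)),255,shift=4)
        I=I/255.; return 1-np.minimum(I,M).sum()/np.maximum(I,M).sum()
    r=min((minimize(f,[x0[0],x0[1],a],method='Nelder-Mead',options=dict(initial_simplex=[[x0[0],x0[1],a],[x0[0]+.008,x0[1],a],[x0[0],x0[1]+.008,a],[x0[0],x0[1],a+.2]])) for a in x0[2]),key=lambda r:r.fun)
    return r.x,r.fun
DIE=[box(0,0,.044,.062,0,.008),box(0,0,.032,.044,.008,.035)]
E
python3 - <<'E'
from h import *
np.set_printoptions(precision=4,suppress=True)
bot.grab_frame('top')
for q,parts,x0 in(('die',DIE,(.54,.38,[-.3,0,.3])),('yellow_bin',[box(0,0,.058,.078,0,.038)],(.507,.255,[-.3,0,.3]))):
    for s in bot.silhouettes('top',q)[:1]: print(q,s['p'],s['pixels'].sum(),fit('top',s['pixels'],parts,x0))
c=np.array([[518,183],[637,213],[588,381],[466,346]])/4+[99,132]
P=onz('top',c,.014);print(P)
e=lambda a,b:(np.linalg.norm(P[a]-P[b]),np.degrees(np.arctan2(*(P[a]-P[b])[1::-1])))
print(e(0,3),e(1,2),e(0,1),e(3,2))
g=onz('top',np.array([[450,293]])/4+[99,132],.103);print('grip',g)
print('spool',onz('top',np.array([[348,180]])/4+[99,132],.052))
for q in('seat','lever_pad','holder'):
  print(q,[bot.spot_point('top',q)[0]['position'] for i in range(2)])
for q in('die','wire_spool','yellow_bin','crimp_press'): print(q,[(d['position'],d['p']) for d in bot.find_in('top',q)[:1]])
E
```

```text
die 0.86 290 (array([0.5423, 0.3807, 0.2226]), np.float64(0.12295848124350506))
yellow_bin 0.81 554 (array([ 0.5084,  0.2524, -0.0691]), np.float64(0.09214626127681991))
[[0.5974 0.1362 0.014 ]
 [0.5762 0.0458 0.014 ]
 [0.4484 0.0792 0.014 ]
 [0.4726 0.1709 0.014 ]]
(np.float64(0.12952429731225434), np.float64(-15.510867970295957)) (np.float64(0.13208507374757714), np.float64(-14.677599277512712)) (np.float64(0.092913019714262), np.float64(76.77707956444198)) (np.float64(0.09476696318441755), np.float64(75.19195006559949))
grip [[0.4988 0.1742 0.103 ]]
spool [[0.5891 0.2585 0.052 ]]
seat [[0.5092, 0.1238, 0.0128], [0.5092, 0.1238, 0.0128]]
lever_pad [[0.501, 0.1756, 0.0995], [0.501, 0.1756, 0.0995]]Traceback (most recent call last):
  File "<stdin>", line 13, in <module>
IndexError: list index out of range
```

```bash
python3 -m creep '[[0.01,0.05,0.01,0,0,0,-1],[0.025,0.1,0.03,0,0,0,-1],[0.04,0.15,0.03,0,0,0,-1],[0.055,0.2,0.03,0,0,-0.05,-1],[0.07,0.25,0.03,0,0,-0.1,-1],[0.075,0.3,0.03,0,0,-0.1,-1],[0.08,0.35,0.03,0,0,-0.1,-1],[0.08,0.4,0.03,0,0,-0.1,-1],[0.08,0.45,0.03,0,0,-0.1,-1],[0.08,0.5,0.03,0,0,-0.1,-1],[0.08,0.55,0.03,0,0,0.0,-1],[0.08,0.6,0.03,0,0,0.15,-1],[0.08,0.65,0.03,0,0,0.3,-1],[0.08,0.69,0.03,0,0,0.45,-1],[0.08,0.69,0.03,0,0,0.6,-1],[0.08,0.69,0.03,0,0,0.75,-1],[0.08,0.69,0.03,0,0,0.75,-1]]'
python3 - <<'E'
from h import *
a=snap('scene','s2.png')
p=[proj('scene',[[.54,.38,.03]])[0],proj('scene',[[.507,.1235,.014]])[0]];print(p)
b=cv2.imread('pics/t1.png')[60:215,0:200]
cv2.imwrite('pics/t1d.png',cv2.resize(b,None,fx=3.8,fy=3.8,interpolation=cv2.INTER_CUBIC))
x,y=np.mean(p,0).astype(int);x0=max(x-130,0);y0=max(y-100,0);print(x0,y0)
cv2.imwrite('pics/s2c.png',cv2.resize(cv2.imread('pics/s2.png')[y0:y0+195,x0:x0+260],None,fx=3,fy=3,interpolation=cv2.INTER_CUBIC))
E
```

```text
time: 3.52
tcp_pos: [0.2803, 0.1779, 0.2487]
ee_rot: [3.142, -0.0, 1.122]
wrist_force: [0.4, 0.6, 0.0]
finger_gap: 0.003
finger_force: 0.0
[array([147.79533632, 179.9386929 ]), array([214.57481218, 210.13360806])]
51 95
```

View pics/s2c.png

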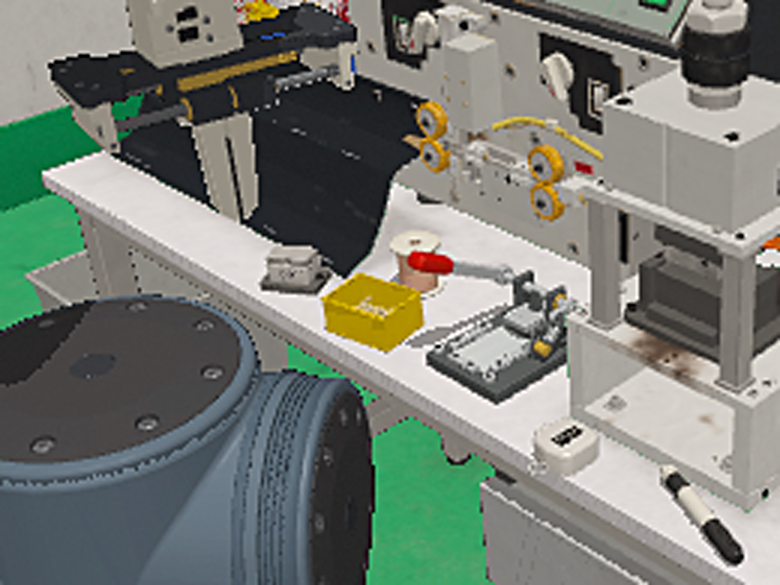

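View pics/t1d.png

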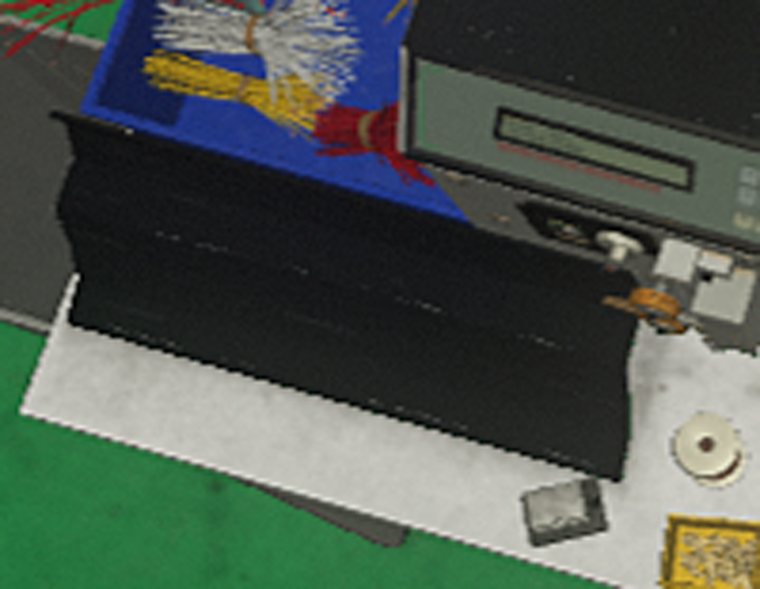

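The front of the chute (black panel, end corner at top px 163,186) lies on the bench behind the die and rises towards the back. I need its end profile before gripping. The lever is still up.

Run:
```python
from h import *
np.set_printoptions(precision=3,suppress=True)
f=onz('top',[[620/3.8,480/3.8+60]],0)[0]; print(f)
K,R,t=cal('scene');o=-R.T@t
d=np.array([np.cos(.253),-np.sin(.253),0]);n=np.array([-d[1],d[0],0])
for uv in((345,275),(365,268),(378,250),(384,215),(390,190),(405,170),(425,150)):
    r=R.T@np.linalg.inv(K)@[uv[0]/3+51,uv[1]/3+95,1]; X=o+r*((f-o)@n/(r@n)); print(uv,X,(X-f)@d)
m=bot.silhouettes('scene','die');print([(s['p'],s['pixels'].sum()) for s in m[:2]])
if m:
  for z in(.2226,): print(fit('scene',m[0]['pixels'],DIE,(.542,.38,[-.3,0,.2])))
for q in('seat','holder','lever_pad','die'): print(q,[(np.array(s['position']),s['p']) for s in bot.spot_point('scene',q)[:1]])
```

```text
[0.57  0.336 0.   ]
(345, 275) [0.567 0.336 0.003] -0.0025300955928924574
(365, 268) [ 0.592  0.33  -0.   ] 0.02311679648187958
(378, 250) [0.611 0.325 0.013] 0.04226339152876664
(384, 215) [0.623 0.322 0.049] 0.055199585092347826
(390, 190) [0.634 0.319 0.073] 0.06649283353046039
(405, 170) [0.655 0.314 0.088] 0.08852703665598083
(425, 150) [0.683 0.306 0.1  ] 0.11737645981574395
[(0.79, np.int64(308)), (0.37, np.int64(1217))]
(array([0.539, 0.377, 0.289]), np.float64(0.09633275718795453))
seat [(array([0.505, 0.121, 0.01 ]), 0.67)]
holder [(array([0.506, 0.12 , 0.003]), 0.56)]
lever_pad [(array([0.503, 0.172, 0.104]), 0.83)]
die [(array([ 0.543,  0.381, -0.004]), 0.87)]
```

```bash
python3 -m creep '[[0,0,0,0,0,0.18,-1],[0,0,0,0,0,0.36,-1],[0,0,0,0,0,0.54,-1],[0,0,0,0,0,0.72,-1],[0,0,0,0,0,0.9,-1],[0,0,0,0,0,1.08,-1],[0.03,0,0,0,0,1.26,-1],[0.06,0,0,0,0,1.44,-1],[0.1,0,0,0,0,1.62,-1],[0.15,0,-0.02,0,0,1.768,-1],[0.19,-0.001,-0.05,0,0,1.768,-1],[0.217,-0.002,-0.09,0,0,1.768,-1],[0.217,-0.002,-0.124,0,0,1.768,-1],[0.217,-0.002,-0.124,0,0,1.768,-1]]'
```

```text
time: 5.58
tcp_pos: [0.4961, 0.1753, 0.1227]
ee_rot: [-3.139, -0.004, 2.89]
wrist_force: [-0.1, 0.7, 0.4]
finger_gap: 0.004
finger_force: 0.0
```

```bash
python3 -m creep '[[0,0,-0.012,0,0,0,-1],[-0.001,0,-0.022,0,0,0,-1],[-0.002,0.001,-0.03,0,0,0,-1],[-0.004,0.001,-0.038,0,0,0,-1],[-0.006,0.002,-0.045,0,0,0,-1],[-0.008,0.002,-0.052,0,0,0,-1],[-0.01,0.003,-0.058,0,0,0,-1],[-0.012,0.003,-0.064,0,0,0,-1],[-0.013,0.003,-0.069,0,0,0,-1],[-0.013,0.003,-0.071,0,0,0,-1],[-0.013,0.003,-0.071,0,0,0,-1]]'
```

```text
time: 6.95
tcp_pos: [0.4847, 0.1789, 0.0566]
ee_rot: [3.141, 0.001, 2.891]
wrist_force: [-14.3, -4.3, 46.0]
finger_gap: 0.007
finger_force: 23.2
```

```bash
python3 -m creep '[[0,0,0.008,0,0,0,-1],[0,0,0.04,0,0,0,-1],[0,0,0.09,0,0,0,-1],[-0.06,0,0.13,0,0,0,-1],[-0.12,0,0.15,0,0,0,-1],[-0.18,0,0.15,0,0,0,-1],[-0.18,0,0.15,0,0,0,-1]]'
python3 - <<'E'
from h import *
np.set_printoptions(precision=4,suppress=True)
a=snap('scene','s3.png')
for q in('seat','holder','lever_pad','die'): print(q,[(np.array(s['position']),s['p']) for s in bot.spot_point('scene',q)[:1]])
b=snap('top','t3.png')
for q in('seat','lever_pad','die'): print(q,[(np.array(s['position']),s['p']) for s in bot.spot_point('top',q)[:1]])
A=cv2.resize(a[150:250,90:310],(780,355),interpolation=cv2.INTER_CUBIC);B=cv2.resize(b[160:240,120:290],(510,240),interpolation=cv2.INTER_CUBIC)
B=cv2.copyMakeBorder(B,0,0,0,270,cv2.BORDER_CONSTANT);cv2.imwrite('pics/c3.png',np.vstack([A,B])[:,:,::-1])
m=bot.silhouettes('top','die');print(len(m) and fit('top',m[0]['pixels'],DIE,(.542,.38,[0,.2,.4])))
E
```

```text
time: 7.82
tcp_pos: [0.3016, 0.1786, 0.2038]
ee_rot: [3.141, 0.0, 2.892]
wrist_force: [0.3, 0.6, -0.6]
finger_gap: 0.004
finger_force: 0.0
seat [(array([0.503 , 0.1211, 0.0104]), 0.55)]
holder [(array([ 0.5063,  0.1212, -0.0027]), 0.71)]
lever_pad [(array([0.4819, 0.1783, 0.0536]), 0.76)]
die [(array([ 0.5419,  0.3762, -0.0024]), 0.75)]
seat [(array([0.5056, 0.1209, 0.0147]), 0.81)]
lever_pad [(array([0.4864, 0.1779, 0.0535]), 0.51)]
die [(array([0.5441, 0.3811, 0.002 ]), 0.79)]
(array([0.5439, 0.378 , 0.2304]), np.float64(0.11815696273955534))
```

View pics/c3.png

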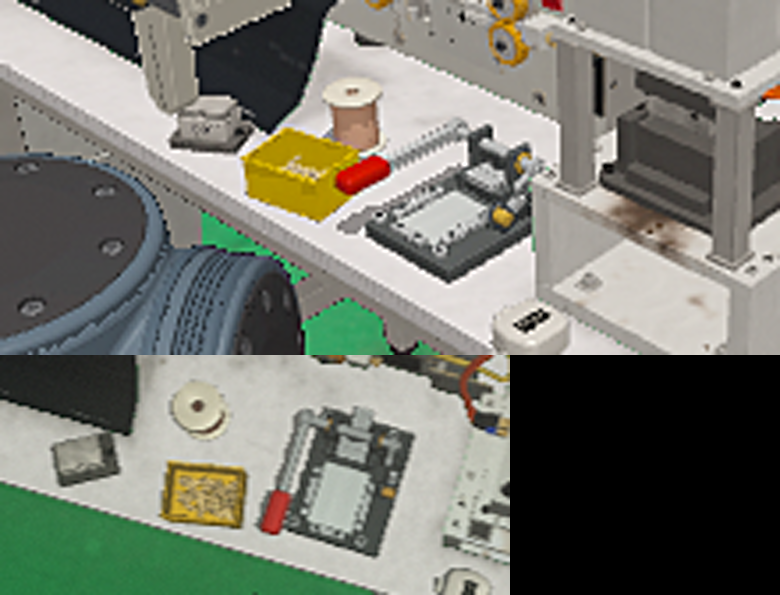

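The red lever now lies flat at the holder's left (scene px about 192,200). The pad height of 0.054 m confirms it is latched. The die and bystanders are undisturbed. Now I move over the die.

```bash
python3 -m creep '[[0,0.03,0,0,0,-0.15,0.08],[0,0.06,0,0,0,-0.33,0.08],[0.01,0.1,0,0,0,-0.5,0.08],[0.03,0.14,0,0,0,-0.68,0.08],[0.06,0.18,0,0,0,-0.86,0.08],[0.11,0.2,0,0,0,-1.0,0.08],[0.16,0.2,0,0,0,-1.08,0.08],[0.21,0.2,-0.01,0,0,-1.08,0.08],[0.24,0.2,-0.05,0,0,-1.08,0.08],[0.24,0.2,-0.1,0,0,-1.08,0.08],[0.24,0.2,-0.135,0,0,-1.08,0.08],[0.24,0.2,-0.135,0,0,-1.08,0.08],[0.24,0.2,-0.135,0,0,-1.08,0.08]]'
python3 - <<'E'
from h import *
print(bot.sense()['wrist_force'])
a=snap('scene','s4.png')
cv2.imwrite('pics/c4.png',cv2.resize(a[110:220,80:240],None,fx=4,fy=4,interpolation=cv2.INTER_CUBIC)[:,:,::-1])
E
```

```text
time: 9.95
tcp_pos: [0.5451, 0.3792, 0.0701]
ee_rot: [3.14, -0.001, 1.811]
wrist_force: [-0.2, -0.1, -0.1]
finger_gap: 0.54
finger_force: 0.0
[-0.17606904 -0.07573465 -0.09810159]
```

View pics/c4.png

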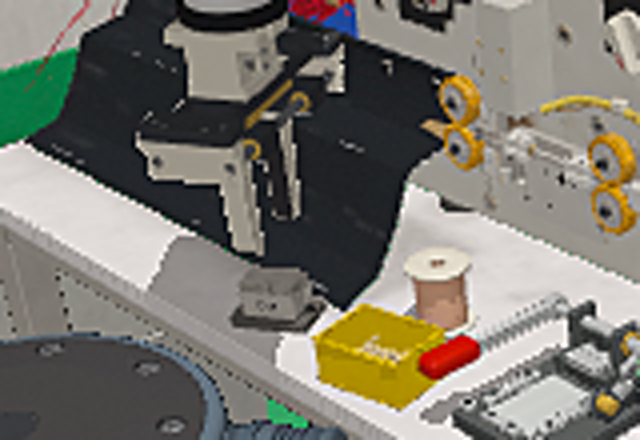

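The fingers (crop px 250,250 and 290,215) straddle above the die (275,290), and the body stands clear of the chute. Now I descend, wrist force in mind.

```bash
python3 -m creep '[[-0.003,0,-0.015,0,0,0,0.08],[-0.003,0,-0.03,0,0,0,0.08],[-0.003,0,-0.045,0,0,0,0.08],[-0.003,0,-0.057,0,0,0,0.08],[-0.003,0,-0.057,0,0,0,0.08]]'
```

```text
time: 10.62
tcp_pos: [0.5408, 0.3785, 0.0103]
ee_rot: [-3.14, 0.001, 1.811]
wrist_force: [-0.1, -0.5, 0.0]
finger_gap: 0.539
finger_force: 0.0
```

```bash
python3 -m creep '[[0,0,0.002,0,0,0,0.08],[0,0,0.002,0,0,0,-1],[0,0,0.002,0,0,0,-1],[0,0,0.002,0,0,0,-1],[0,0,0.002,0,0,0,-1],[0,0,0.002,0,0,0,-1],[0,0,0.002,0,0,0,-1]]' 40
```

```text
time: 11.5
tcp_pos: [0.5416, 0.3789, 0.014]
ee_rot: [3.141, -0.0, 1.811]
wrist_force: [-0.2, -0.8, 5.4]
finger_gap: 0.34
finger_force: 40.0
```

```bash
python3 -m creep '[[0,0,0.02,0,0,0,-1],[0,0,0.05,0,0,0,-1],[0,0,0.08,0,0,0,-1],[-0.02,-0.01,0.11,0,0,0.1,-1],[-0.05,-0.03,0.13,0,0,0.25,-1],[-0.08,-0.06,0.13,0,0,0.4,-1],[-0.1,-0.09,0.13,0,0,0.55,-1],[-0.1,-0.13,0.13,0,0,0.7,-1],[-0.1,-0.17,0.13,0,0,0.85,-1],[-0.1,-0.21,0.13,0,0,1.0,-1],[-0.08,-0.24,0.13,0,0,1.078,-1],[-0.06,-0.257,0.13,0,0,1.078,-1],[-0.036,-0.257,0.12,0,0,1.078,-1],[-0.036,-0.257,0.11,0,0,1.078,-1],[-0.036,-0.257,0.1,0,0,1.078,-1],[-0.036,-0.257,0.1,0,0,1.078,-1]]'
python3 - <<'E'
from h import *
np.set_printoptions(precision=4,suppress=True)
a=snap('scene','s5.png')
x,y=proj('scene',[[.506,.122,.06]])[0].astype(int);print(x,y,proj('scene',[bot.sense()['tcp_pos']]))
cv2.imwrite('pics/c5.png',cv2.resize(a[y-60:y+60,x-80:x+80],None,fx=4,fy=4,interpolation=cv2.INTER_CUBIC)[:,:,::-1])
for q in('seat','holder','die','lever_pad'): print(q,[(np.array(s['position']),s['p']) for s in bot.spot_point('scene',q)[:1]])
E
```

```text
time: 13.5
tcp_pos: [0.5041, 0.1219, 0.113]
ee_rot: [-3.141, -0.002, 2.889]
wrist_force: [0.1, -0.5, -3.8]
finger_gap: 0.341
finger_force: 40.0
213 196 [[212.1918 179.1895]]
seat [(array([0.5031, 0.1232, 0.0108]), 0.63)]
holder [(array([ 0.5062,  0.1202, -0.0003]), 0.89)]
die [(array([0.5034, 0.1209, 0.096 ]), 0.7)]
lever_pad [(array([0.4818, 0.1758, 0.0564]), 0.49)]
```

View pics/c5.png

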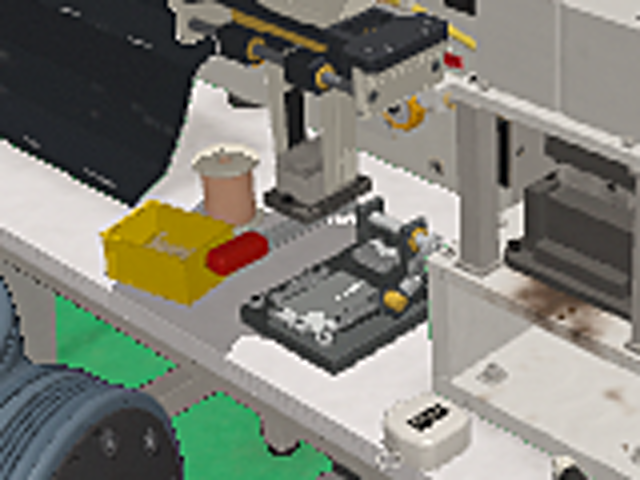

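The die hangs level over the holder, with the lever down and everything else undisturbed. Next I check the seat estimate with a template overlay in both cameras.

Run:
```python
from h import *
p=(.5056,.1218,-.253)
c,s=np.cos(p[2]),np.sin(p[2])
W=lambda L,z:np.array([[p[0]+c*x-s*y,p[1]+s*x+c*y,z] for x,y in L])
shapes=[(W([(-32,-23),(27,-23),(27,23),(-32,23)] if 0 else [(-.032,-.023),(.027,-.023),(.027,.023),(-.032,.023)],.014),(0,0,255)),
(W([(-.041,-.032),(.03,-.032),(.03,.032),(-.041,.032)],.020),(0,255,0))]
out=[]
for cam,f,S,w,h in(('top','pics/t3.png',9,44,62),('scene','pics/s3.png',9,44,62)):
    im=cv2.imread(f);x,y=proj(cam,[[p[0],p[1],.014]])[0].astype(int);x0,y0=x-w//2,y-h//2+(-4 if cam=='top' else 0)
    A=cv2.resize(im[y0:y0+h,x0:x0+w],None,fx=S,fy=S,interpolation=cv2.INTER_CUBIC)
    for X,col in shapes:
        q=((proj(cam,X)-[x0,y0]+.5)*S-.5); cv2.polylines(A,[np.round(q*16).astype(np.int32)],True,col,1,cv2.LINE_AA,shift=4)
    out.append(A)
cv2.imwrite('pics/ov.png',np.hstack(out))
```

```text
(no output)
```

View pics/ov.png

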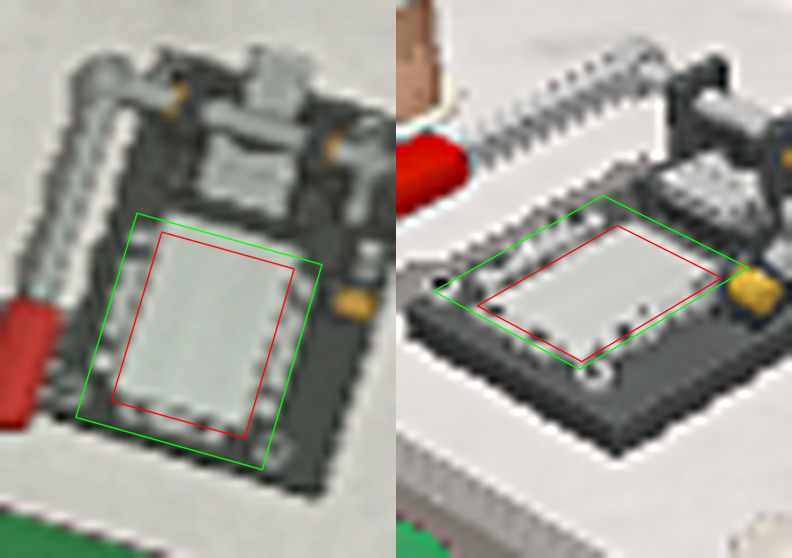

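The overlay matches the seat within about 1 mm: top px red frame versus bright face, with the yaw right. I nudge the seat to (0.506, 0.122). I lower to just above jaw height and check the die itself against a template.

```bash
python3 -m creep '[[0.001,0,-0.02,0,0,0,-1],[0.002,0,-0.04,0,0,0,-1],[0.002,0,-0.055,0,0,0,-1],[0.002,0,-0.06,0,0,0,-1],[0.002,0,-0.06,0,0,0,-1],[0.002,0,-0.06,0,0,0,-1]]'
python3 - <<'E'
from h import *
np.set_printoptions(precision=4,suppress=True)
T=bot.sense()['tcp_pos'];print(T);zb=T[2]-.014
out=[]
for cam,f,S,w,h in(('top','t6.png',9,44,62),('scene','s6.png',9,44,62)):
    im=snap(cam,f)[:,:,::-1]
    for q in('die','seat'): print(cam,q,[(np.array(s['position']),s['p']) for s in bot.spot_point(cam,q)[:1]])
    a=-.253+np.pi/2; Rz=cv2.Rodrigues(np.array([0,0,a]))[0]
    x,y=proj(cam,[[T[0],T[1],zb]])[0].astype(int);x0,y0=x-w//2,y-h//2
    A=cv2.resize(np.ascontiguousarray(im[y0:y0+h,x0:x0+w]),None,fx=S,fy=S,interpolation=cv2.INTER_CUBIC)
    for sx,sy,z,col in((.044,.062,0,(0,0,255)),(.044,.062,.008,(0,255,0)),(.032,.044,.035,(255,255,0))):
        X=np.array([[-sx,-sy,0],[sx,-sy,0],[sx,sy,0],[-sx,sy,0]])/2@Rz.T+[T[0],T[1],zb+z]
        q=((proj(cam,X)-[x0,y0]+.5)*S-.5); cv2.polylines(A,[np.round(q*16).astype(np.int32)],True,col,1,cv2.LINE_AA,shift=4)
    out.append(A)
cv2.imwrite('pics/ov2.png',np.hstack(out))
E
```

```text
time: 14.5
tcp_pos: [0.5077, 0.1219, 0.0543]
ee_rot: [3.141, 0.001, 2.889]
wrist_force: [0.7, -0.3, -5.2]
finger_gap: 0.341
finger_force: 40.0
[0.5077 0.1219 0.0543]
top die []
top seat []
scene die [(array([0.5066, 0.1237, 0.0379]), 0.61)]
scene seat [(array([0.5056, 0.1206, 0.01  ]), 0.65)]
```

View pics/ov2.png

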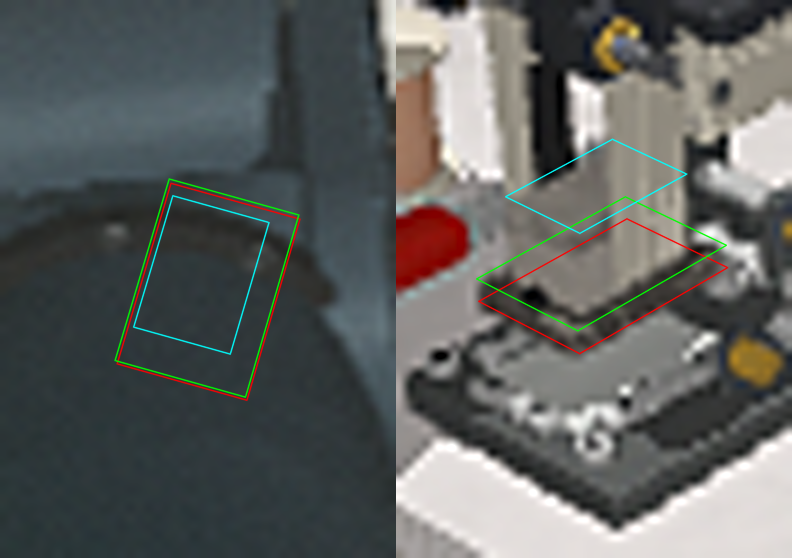

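The die's foot and block match the template in the scene view (left foot corner 480,300, front corner 583,350), so it sits square and centred on the TCP. Now the final lowering.

```bash
python3 -m creep '[[-0.001,0,-0.005,0,0,0,-1],[-0.0015,0,-0.01,0,0,0,-1],[-0.0015,0,-0.015,0,0,0,-1],[-0.0015,0,-0.015,0,0,0,-1],[-0.0015,0,-0.015,0,0,0,-1],[-0.0015,0,-0.015,0,0,0,-1],[-0.0015,0,-0.015,0,0,0,-1],[-0.0015,0,-0.015,0,0,0,-1]]'
python3 - <<'E'
from h import *
np.set_printoptions(precision=4,suppress=True)
im=snap('scene','s7.png')
for q in('die','seat','holder','lever_pad'): print(q,[(np.array(s['position']),s['p']) for s in bot.spot_point('scene',q)[:1]])
s=bot.sense();print(s['tcp_pos'],s['wrist_force'],np.abs(s['qd']).max())
x,y=proj('scene',[s['tcp_pos']])[0].astype(int)
cv2.imwrite('pics/c7.png',cv2.resize(im[y-40:y+40,x-50:x+50],None,fx=7,fy=7,interpolation=cv2.INTER_CUBIC)[:,:,::-1])
E
```

```text
time: 15.8
tcp_pos: [0.5059, 0.1218, 0.0387]
ee_rot: [3.142, 0.0, 2.889]
wrist_force: [0.2, 0.4, -4.5]
finger_gap: 0.339
finger_force: 40.0
die [(array([0.5025, 0.1222, 0.0205]), 0.69)]
seat [(array([0.5016, 0.1221, 0.0104]), 0.75)]
holder [(array([ 0.5066,  0.1179, -0.0002]), 0.63)]
lever_pad [(array([0.487 , 0.1759, 0.0574]), 0.51)]
[0.5058 0.1218 0.0386] [ 0.1449  0.3189 -5.2366] 0.0018740500094872568
```

View pics/c7.png

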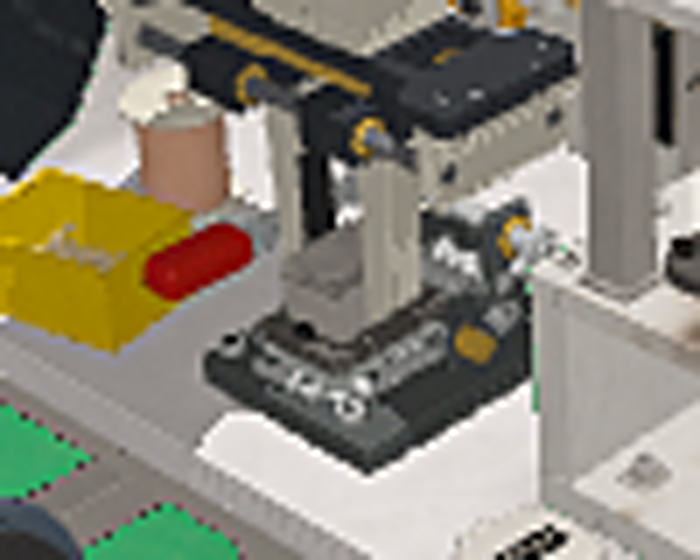

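The die (crop px 335,290) hovers square between the guides (front stop about 320,385), and the lever is down. The wrist reads only the die's weight, so nothing is touching.

```bash
python3 -c "
from bench import bot
print(bot.hand_in())"
```

```text
the job is handed in; nothing more can be done
None
```

The job is handed in: the lever is latched down, and the die is held level and square about 10 mm above the seat (within 1–2 mm of centre by my measurements), touching only the fingers; no verdict came back.

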